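# Interleave a stone slab on the drying stand and set the drying air

## Robot

A 6-joint arm with a two-finger parallel gripper is mounted at the origin on the work surface. World frame = base frame: x ahead of the robot, y to its left, z up, the work surface at z = 0. Lengths are in m, angles in rad, forces in N, time in s.
With the tool pointing down it reaches from about 0.4 to 0.925 m from the base axis. Payload 12.5 kg.
Tool frame: the origin (TCP) lies at the centre of the arm's flange, where the gripper is bolted on; the fingertips stand 190 mm ahead of it and the grasp point (between the pads) lies 171 mm ahead of it (r.hold_point_z is the distance from the TCP to the grasp point, in m); z points along the fingers, y is the line along which they close (so a half turn about z gives the same grasp; the last joint's range is limited). The gripper opens to 95 mm and grips with 3 to 60 N. Pads are 20 mm wide; open, the fingers measure 119 mm over their backs; the gripper's body (75 mm by 180 mm) begins 59 mm behind the grasp point.
Start: joints at [1.159, 0.491, 1.559, -0, 1.092, -0.106], TCP at [0.188, 0.596, 0.405] pointing down, gripper open.
Joint ranges: [-3.1, 3.1], [-0.84, 2.19], [0.05, 2.79], [-1.13, 4.28], [0.06, 2.93], [-2.69, 2.69]. Speed limits (rad/s): [2.22, 2.22, 2.79, 3.14, 3.14, 3.14].

## Interface

Orientations are given as a unit quaternion [x, y, z, w].
In Python, from cell import r, read_camera, camera_info gives the robot as it stands.
- The arm moves only by the shell command python3 -m crank 'ROWS' [FORCE]. ROWS is a JSON object of lists of equal length, an entry for each row: "travel": the shift along the tool's x, y, z in m, a list of three; "turn": the turn about the tool's z in rad; "grip": the gripper command: -1 is shut, 1 is fully open, values between are in proportion. A call has 1 to 5 rows; each row is the pose to reach, as a shift and turn from the pose commanded when the call began, along the tool's axes at that moment; what a row does not reach only later rows make up. A row lasts 1/12 s, in which the tool goes at most 41.7 mm and 7.16 degrees, less where a joint would pass 70% of its speed; a pose out of reach is approached as far as the arm can. A call with a gripper value outside its range is refused whole. The fingers move at their own pace and stop on an object; FORCE is the grip in N (left out, the last holds). Time passes only in rows, so rows that repeat a pose let the fingers close. It gives the time, the measured TCP pose, the force, the opening and the grip force at its end, in the units of the state.
- r.observe(): the state, without advancing time (a new reading comes with each control period).
- read_camera(name): name is "scene" or "top" or "wrist"; returns the picture (480x640x3 uint8, blue, green, red); there is no depth.
- camera_info(name): a dict with "camera_matrix" (3x3 intrinsics, pixels), "view" (4x4, takes a point from world to camera coordinates). Camera axes: x right, y up, looking along -z (the intrinsics and any distortion apply to the point x, -y, -z); pixel columns grow to the right and rows downward; lengths in m; the calibration is good to about 2 mm. A picture is of the moment at which its call begins: read the wrist's pose just before it. camera_info takes no time and is no camera call; for the wrist camera it gives the pose at the moment of the call.
- r.hand_in(): hands the job in; it is judged then, once.
The state is a dict: "t": time; "q": joint angles; "joint_velocities": joint speeds; "joint_torque": joint torques, N m; "ee_pos": TCP position; "orientation": TCP orientation; "wrist_force": force on the tool from outside, world axes, zero at the start; "moment": the same for the moment, N m; "gripper_width": finger opening in m; "grip_force": force on a finger pad.
Only numpy, scipy, OpenCV 4.12 (cv2) and the standard library are available. Lean on these libraries where they do the work, as an engineer would, in place of code of your own. Each camera call takes 0.05 s, during which the arm holds its last target. There are 200 camera calls.

## Task

Load the drying stand and set its air: lay the thin plywood separator squarely on the stone slab that lies on the stand, let go, then set the other stone slab squarely on the separator and let go. Then turn the valve handwheel clockwise until it stops, back it off (counterclockwise) exactly two full turns by its crank handle, and finish with the gripper still gripping the crank handle there, holding it still. Leave the lower slab where it is and do not shift the other things on the table.

Things in the scene. Friction and masses are not known exactly. Their poses are not given: they have to be found in the camera images.
- lower_slab_mid (a point): centre of the lower slab: grey-white marble slab 100 x 52 x 20 mm (x, y, z of its own axes), loose (about 0.3 kg), lying on the drying stand, a fixed wooden board 150 x 100 x 20 mm that lies on the table under it, both turned alike; slab underside 20 mm and top 40 mm above the table
- separator_mid (a point): centre of the separator: flat plywood sheet 116 x 60 x 6 mm (x, y, z), about 40 g, lying at the start on one of two batten rests, its underside 25 mm above the table. A rest is two fixed dark wooden battens 14 x 70 x 25 mm, 74 mm apart (centre to centre) along the sheet's x, so the middle 60 mm of its length is free underneath except for a spine 6 mm high on the table. Grip it across its 60 mm width (y) at mid length. Laid on a slab it stands out 4 mm over each long side
- upper_slab_mid (a point): centre of the upper slab: the same marble slab as the lower one, 100 x 52 x 20 mm (x, y, z), 0.2 to 0.4 kg, lying at the start on the other batten rest, underside 25 mm above the table. Grip it across its 52 mm width (y) at mid length with the fingertips a few mm above its underside, for the separator beneath it will stand out 4 mm on each side. Which rest holds which varies
- valve (a joint): angle of the handwheel in rad: 0 = closed (hard stop), grows counterclockwise seen from above as it opens (one turn = 6.283), open stop at 18.85 (three turns); starts between 0.3 and 0.8 turn open. Stiff friction 0.1 N m (about 2 to 3 N at the crank handle); stays where it is left
- hub (a point): top of the handwheel's hub, on its upright axis, 118 mm above the table; dark steel wheel, rim centre-line radius 45 mm, rim bar 12 mm thick, its top 114 mm above the table; nothing on the wheel but the crank handle rises above 118 mm. The wheel sits on a fixed brass valve in a pipe on a steel base plate. Site axes turn with the wheel (z up; the crank handle is on its -x side)
- crank: crank handle: upright dark wooden grip standing on the wheel's rim, 45 mm from the wheel's axis, 21 mm in diameter (16 mm at its ends), 52 mm tall; origin at its centre, 144 mm above the table. It spins freely about its own upright axis, so a gripper holding it can go round with unchanged orientation
- tape: bystander: roll of paper tape lying flat, 90 mm across, 25 mm high; origin under its centre
- varnish_jar: bystander: amber glass jar with steel lid, 60 mm across, 75 mm high; origin under its centre
- sanding_block: bystander: cork sanding block, 100 x 60 x 35 mm; origin under its centre
- oil_bottle: bystander: amber glass bottle, 64 mm across, 130 mm high; origin under its centre
- brush: bystander: paint brush lying flat; origin under it
- tin: bystander: bare steel tin, 60 mm across, 50 mm high; origin under its centre
- palette_knife: bystander: palette knife lying flat; origin under it
There are look-alikes about, which are no part of the job. Leave any purple look-alike of the part that bears upper_slab_mid alone.

How it is judged:
On the way, in this order (a step that is already met when the one before it is completed fails the run):
1. the separator lies squarely on the lower slab, released (horizontal distance between separator_mid and lower_slab_mid below 0.012 m and angle between the x axis of separator_mid and the x axis of lower_slab_mid, either way round below 0.16 rad and z of separator_mid in the frame of lower_slab_mid between 0.01 and 0.016 m and distance of lower_slab_mid from where it was at the start of the episode below 0.02 m and angle between lower_slab_mid's own z axis and vertical below 0.08 rad and contact force between the fingers and anything else below 0.1 N), for 0.2 s.
2. the upper slab lies squarely on the separator, released (all of step 1 and horizontal distance between upper_slab_mid and separator_mid below 0.012 m and angle between the x axis of upper_slab_mid and the x axis of separator_mid, either way round below 0.16 rad and z of upper_slab_mid in the frame of separator_mid between 0.01 and 0.016 m), for 0.2 s.
3. the valve is closed to its stop (value of joint valve below 0.1 rad and horizontal distance between separator_mid and lower_slab_mid below 0.012 m and angle between the x axis of separator_mid and the x axis of lower_slab_mid, either way round below 0.16 rad and z of separator_mid in the frame of lower_slab_mid between 0.01 and 0.016 m and horizontal distance between upper_slab_mid and separator_mid below 0.012 m and angle between the x axis of upper_slab_mid and the x axis of separator_mid, either way round below 0.16 rad and z of upper_slab_mid in the frame of separator_mid between 0.01 and 0.016 m), for 0.1 s.
4. the valve is two turns open, its crank handle in the gripper (value of joint valve between 12.2664 and 12.8664 rad and contact force between the fingers and crank above 2 N), for 0.2 s.
At the end, for the whole second after the job is handed in: Valve 12.57 rad open within 0.3 and still (under 0.1 rad/s), crank handle gripped (over 2 N, grasp point within 40 mm of its centre); separator on lower slab and upper slab on separator, each within 12 mm and 0.16 rad of the one below and flat on it; lower slab within 20 mm of its start (all of step 4 and velocity of joint valve between -0.1 and 0.1 rad/s and distance between the grasp point and crank below 0.04 m and horizontal distance between separator_mid and lower_slab_mid below 0.012 m and angle between the x axis of separator_mid and the x axis of lower_slab_mid, either way round below 0.16 rad and z of separator_mid in the frame of lower_slab_mid between 0.01 and 0.016 m and horizontal distance between upper_slab_mid and separator_mid below 0.012 m and angle between the x axis of upper_slab_mid and the x axis of separator_mid, either way round below 0.16 rad and z of upper_slab_mid in the frame of separator_mid between 0.01 and 0.016 m and distance of lower_slab_mid from where it was at the start of the episode below 0.02 m and angle between lower_slab_mid's own z axis and vertical below 0.08 rad); the arm keeps its last pose, push and grip.
It fails at once if a bystander is shifted by more than 30 mm (distance of any of tape, varnish_jar, sanding_block, oil_bottle, brush, tin, palette_knife from where it was at the start of the episode above 0.03 m).
It also fails if it takes over 72 s, if anything falls off the work surface, if the arm or the gripper's body presses on something with over 40 N, if the wrist force passes 120 N, or if a joint passes its speed limit or range.

## Working session

There is one attempt and no reset: what is moved stays moved. The work goes in short steps, Python scripts to look and compute and a shell command to move; the robot and the scene stay as the last step left them, time stands still between calls to the robot, and variables do not carry over. Pictures are saved under pics/ and viewed, at most 10 in all, crops included, and the job is handed in when it is done.

```bash
ls; mkdir -p pics; python3 - <<'E'
from cell import r, read_camera, camera_info
import cv2
for n in("scene","top"):
    cv2.imwrite(f"pics/{n}0.png",read_camera(n)); print(n,camera_info(n))
print(r.observe())
E
```

```text
pics
scene {'camera_matrix': array([[521.58364567,   0.        , 318.07573479],
       [  0.        , 521.58364567, 246.52690259],
       [  0.        ,   0.        ,   1.        ]]), 'view': array([[-0.39910382,  0.91688673,  0.0059051 ,  0.21722391],
       [-0.79497056, -0.34923069,  0.49604409,  0.40904643],
       [ 0.45687848,  0.19327871,  0.86827726, -1.88831204],
       [ 0.        ,  0.        ,  0.        ,  1.        ]])}
top {'camera_matrix': array([[537.92435135,   0.        , 325.09348181],
       [  0.        , 537.92435135, 236.75688341],
       [  0.        ,   0.        ,   1.        ]]), 'view': array([[ 0.01214247, -0.99984937, -0.01240141,  0.03289931],
       [ 0.98518757,  0.009841  ,  0.17119754, -0.58984431],
       [-0.17104971, -0.01429647,  0.98515867, -1.27557376],
       [ 0.        ,  0.        ,  0.        ,  1.        ]])}
{'t': 0.1, 'q': array([ 1.15939751e+00,  4.91450968e-01,  1.55937742e+00,  1.32721612e-05,
        1.09171697e+00, -1.05631985e-01]), 'joint_velocities': array([-0.00213719, -0.00163231, -0.00124837, -0.00054871, -0.00060194,
       -0.00010853]), 'joint_torque': array([ 2.62587324e-03, -6.13623977e+01, -2.58608526e+01,  6.94060978e-02,
        4.70475142e-02, -4.29615886e-05]), 'ee_pos': array([0.18812293, 0.59597956, 0.40425394]), 'orientation': array([ 1.52291555e-01,  9.88335497e-01, -4.59015290e-04, -1.27468459e-04]), 'wrist_force': array([ 0.23019491, -0.74655891,  0.27412367]), 'moment': array([ 0.05140596,  0.03194683, -0.04971975]), 'grip_force': 0.0, 'gripper_width': 0.09530925573772187}
```

View pics/top0.png

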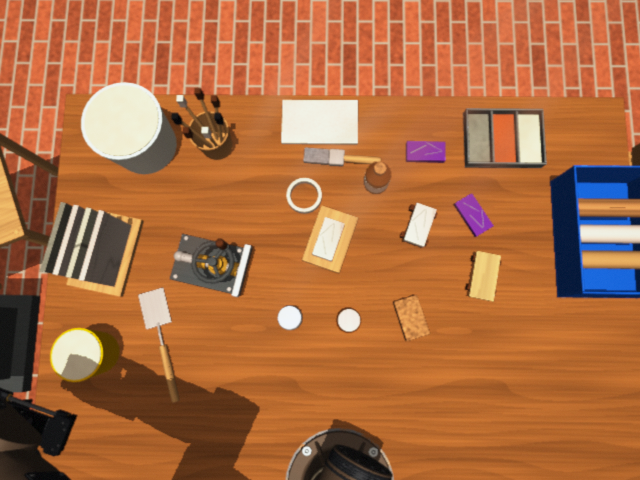

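View pics/scene0.png

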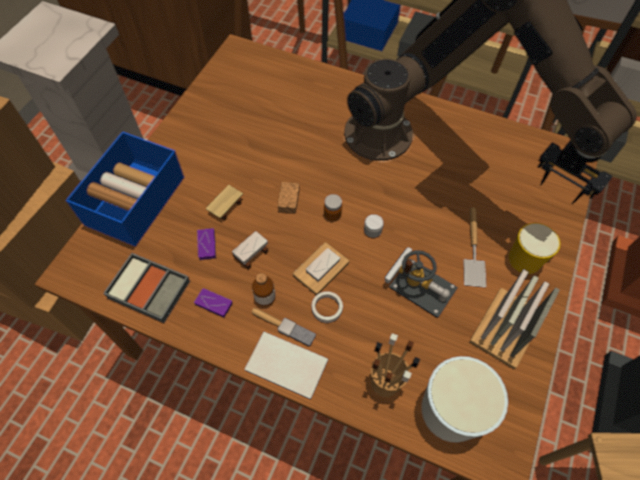

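Top view: the lower slab on its stand is at (328,240). Candidates for the upper slab are the white slab on battens (420,225) and the purple look-alikes (426,151) and (474,214), plus the white sheet (320,121). By the description I choose (420,225). The separator is the pale sheet on battens at (485,276), not the cork block (411,317). The valve is at (217,262), with its crank near (222,245). I'll check these in one close crop and measure them.

```bash
cat > h.py <<'E'
import numpy as np, cv2
from cell import r, read_camera, camera_info
from scipy.spatial.transform import Rotation as R
def unproj(ci,uv,z):
    K,V=ci["camera_matrix"],ci["view"]
    d=np.linalg.inv(K)@[uv[0],uv[1],1]; d=np.array([d[0],-d[1],-d[2]])
    Rm=V[:3,:3]; o=-Rm.T@V[:3,3]; w=Rm.T@d
    return o+w*(z-o[2])/w[2]
def proj(ci,p):
    c=ci["view"]@np.append(p,1); q=ci["camera_matrix"]@[c[0],-c[1],-c[2]]; return q[:2]/q[2]
def fit(img,ci,seed,z,tol=45,box=None):
    """warp pixel mask near seed to plane z; return centre and long-axis angle, size"""
    hsv=cv2.cvtColor(img,cv2.COLOR_BGR2HSV).astype(int)
    return hsv
def rect(mask,ci,seed,z):
    n,l=cv2.connectedComponents(mask.astype(np.uint8))
    k=l[int(seed[1]),int(seed[0])]
    c,_=cv2.findContours((l==k).astype(np.uint8),cv2.RETR_EXTERNAL,cv2.CHAIN_APPROX_NONE)
    c=cv2.convexHull(max(c,key=cv2.contourArea))[:,0,:]
    P=np.array([unproj(ci,p,z)[:2] for p in c],np.float32)
    (cx,cy),(w,h),a=cv2.minAreaRect(P*1000)
    if w<h: a+=90; w,h=h,w
    return np.round([cx,cy,w,h,a%180],1)
def tool(dx,dy,dz=0,yaw=None):
    """world shift -> tool travel"""
    return R.from_quat(r.observe()["orientation"]).inv().apply([dx,dy,dz]).round(4)
E
python3 - <<'E'
from h import *
im=cv2.imread("pics/top0.png"); ci=camera_info("top")
a=cv2.resize(im[190:310,390:510],(390,390),interpolation=cv2.INTER_CUBIC)
b=cv2.resize(im[200:320,160:280],(390,390),interpolation=cv2.INTER_CUBIC)
cv2.imwrite("pics/crop1.png",np.hstack([a,b]))
hsv=cv2.cvtColor(im,cv2.COLOR_BGR2HSV)
for n,s in(("low",(328,240)),("up",(421,223)),("sep",(485,276)),("cork",(411,317))):
    print(n,hsv[s[1],s[0]],unproj(ci,s,.04).round(3))
white=(hsv[...,1]<70)&(hsv[...,2]>150)
print("low",rect(white,ci,(328,240),.04)); print("up",rect(white,ci,(421,223),.045))
print("hub",unproj(ci,(217,262),.114),"crank",unproj(ci,(222,244),.17))
p=proj(camera_info("wrist"),np.array([.5,0,0]));print(p)
w=camera_info("wrist");print(w, "cam in tool",R.from_quat(r.observe()["orientation"]).inv().apply(-w["view"][:3,:3].T@w["view"][:3,3]-r.observe()["ee_pos"]))
E
```

```text
low [ 25  19 239] [0.583 0.032 0.04 ]
up [ 23  17 242] [ 0.629 -0.199  0.04 ]
sep [ 20 128 231] [ 0.498 -0.353  0.04 ]
cork [ 15 163 217] [ 0.396 -0.171  0.04 ]
low [587.2  32.9 100.3  52.  161.4]
up [ 624.4 -195.   100.5   52.2  160.9]
hub [0.51619225 0.29012597 0.114     ] crank [0.55000499 0.26864347 0.17      ]
[-69.2992234  580.20052715]
{'camera_matrix': array([[420.86982823,   0.        , 308.33405911],
       [  0.        , 420.86982823, 242.352811  ],
       [  0.        ,   0.        ,   1.        ]]), 'view': array([[ 0.30058011,  0.95375531, -0.00154862, -0.62452432],
       [-0.91394313,  0.28756814, -0.28637828,  0.03270027],
       [-0.27268947,  0.08749496,  0.95811538, -0.39218625],
       [ 0.        ,  0.        ,  0.        ,  1.        ]])} cam in tool [0.08126454 0.00013523 0.02010576]
```

View pics/crop1.png

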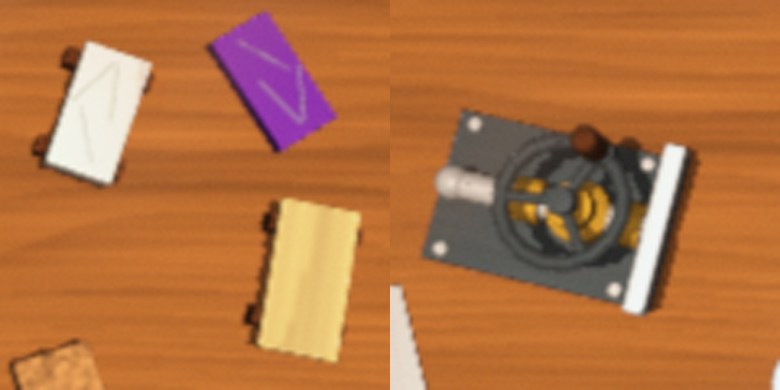

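```bash
python3 - <<'E'
from h import *
im=cv2.imread("pics/top0.png"); ci=camera_info("top")
hsv=cv2.cvtColor(im,cv2.COLOR_BGR2HSV).astype(int); H,S,V=hsv[...,0],hsv[...,1],hsv[...,2]
for t in (140,150): print("sep",rect((abs(H-21)<7)&(S<t)&(S>60)&(V>200),ci,(485,276),.031))
print("hub",unproj(ci,(213.8,260),.118),"rim",unproj(ci,(213.5,261.5),.114),"crank",unproj(ci,(221,242.5),.17))
print("bottle cap",unproj(ci,(380,166),.13),"base",unproj(ci,(376,186),.05))
sc=camera_info("scene"); 
# panel: top corners in top view vs scene
for z in(.1,.13,.16,.2):
    print(z,[proj(sc,unproj(ci,p,z)).round(0) for p in((248,245),(239,294))])
s=cv2.imread("pics/scene0.png")[225:325,350:480]
cv2.imwrite("pics/crop2.png",cv2.resize(s,(780,600),interpolation=cv2.INTER_CUBIC))
E
```

```text
sep [ 500.2 -355.5  114.6   58.9  168.8]
sep [ 499.8 -355.4  116.1   58.9  168.7]
hub [0.52030562 0.29694774 0.118     ] rim [0.51728039 0.29837375 0.114     ] crank [0.55338789 0.27104551 0.17      ]
bottle cap [ 0.74711789 -0.08969463  0.13      ] base [ 0.72001714 -0.08658152  0.05      ]
0.1 [array([387., 268.]), array([405., 239.])]
0.13 [array([387., 262.]), array([405., 232.])]
0.16 [array([387., 255.]), array([405., 226.])]
0.2 [array([387., 245.]), array([405., 217.])]
```

View pics/crop2.png

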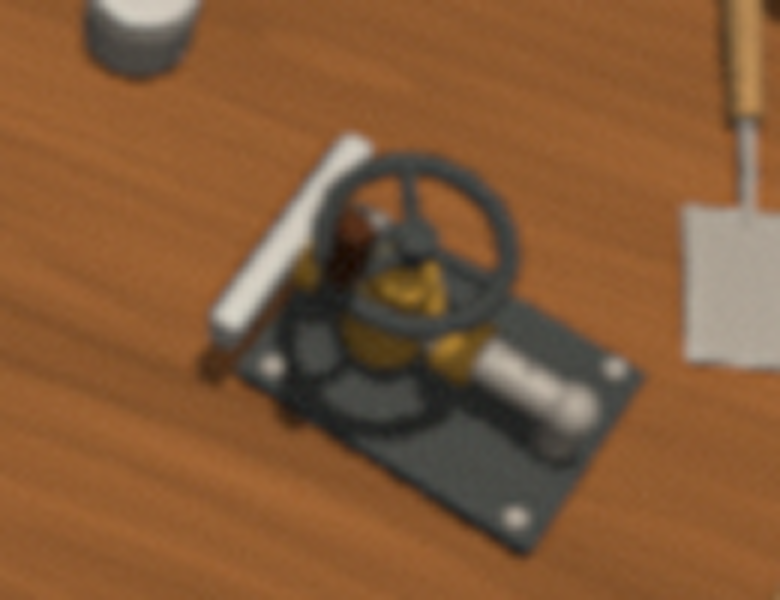

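The crops confirm the picks. The panel by the valve is only about 60 mm high, so it's no obstacle. I'll move above the separator by way of (0.55, 0.2).

```bash

for i in 1 2 3; do python3 -m crank '{"travel":[[-0.155,-0.0895,0],[-0.155,-0.0895,0],[-0.155,-0.0895,0],[-0.155,-0.0895,0],[-0.155,-0.0895,0]],"turn":[0,0,0,0,0],"grip":[1,1,1,1,1]}' | tail -c 400; done
for i in 1 2 3; do python3 -m crank '{"travel":[[-0.04,-0.181,0],[-0.04,-0.181,0],[-0.04,-0.181,0],[-0.04,-0.181,0],[-0.04,-0.181,0]],"turn":[0,0,0,0,0],"grip":[1,1,1,1,1]}' | tail -c 400; done
```

```text
t: 0.52
ee_pos: [0.3115, 0.4609, 0.4046]
orientation: [0.153, 0.988, -0.001, 0.0]
wrist_force: [-0.1, 0.4, 0.7]
gripper_width: 0.0949
grip_force: 0.0
t: 0.93
ee_pos: [0.4326, 0.3289, 0.4045]
orientation: [0.154, 0.988, -0.0, 0.0]
wrist_force: [0.4, -0.5, 0.5]
gripper_width: 0.0953
grip_force: 0.0
t: 1.35
ee_pos: [0.5535, 0.1967, 0.4044]
orientation: [0.154, 0.988, -0.0, 0.0]
wrist_force: [0.1, 0.1, -0.7]
gripper_width: 0.0952
grip_force: 0.0
t: 1.77
ee_pos: [0.5337, 0.0125, 0.4046]
orientation: [0.153, 0.988, -0.0, -0.0]
wrist_force: [0.3, 0.2, -0.0]
gripper_width: 0.0953
grip_force: 0.0
t: 2.18
ee_pos: [0.5176, -0.1724, 0.4045]
orientation: [0.153, 0.988, -0.0, 0.0]
wrist_force: [0.2, -0.1, -1.1]
gripper_width: 0.0951
grip_force: 0.0
t: 2.6
ee_pos: [0.5012, -0.3574, 0.4043]
orientation: [0.153, 0.988, -0.0, 0.0]
wrist_force: [-1.0, 0.6, -0.8]
gripper_width: 0.095
grip_force: 0.0
```

Excellent tracking. Next I turn, lower slightly and measure with the wrist camera.

```bash

python3 -m crank '{"travel":[[0,0,0.04],[0,0,0.08],[0,0,0.08]],"turn":[-0.11,-0.11,-0.11],"grip":[1,1,1]}' | tail -c 400
cat >> h.py <<'E'
def look(name=None):
    o=r.observe(); ci=camera_info("wrist"); im=read_camera("wrist")
    if name: cv2.imwrite(f"pics/{name}.png",im)
    h=cv2.cvtColor(im,cv2.COLOR_BGR2HSV).astype(int)
    return o,ci,im,h[...,0],h[...,1],h[...,2]
def yaw(o): x=R.from_quat(o["orientation"]).apply([1,0,0]); return np.degrees(np.arctan2(x[1],x[0]))
E
python3 - <<'E'
from h import *
o,ci,im,H,S,V=look("w1")
p=proj(ci,np.array([.500,-.355,.031])); print(p, o["ee_pos"],yaw(o),im[int(p[1]),int(p[0])],H[int(p[1]),int(p[0])],S[int(p[1]),int(p[0])],V[int(p[1]),int(p[0])])
print(rect((abs(H-21)<7)&(S<150)&(S>60)&(V>170),ci,p,.031))
E
```

```text
t: 2.85
ee_pos: [0.5008, -0.3531, 0.3181]
orientation: [0.098, 0.995, 0.003, -0.004]
wrist_force: [-0.5, 0.4, -0.5]
gripper_width: 0.0951
grip_force: 0.0
[302.72788354 247.55790157] [ 0.50084584 -0.35305805  0.31808411] 168.74736168382344 [ 88 124 149] 18 104 149
[ 524.1 -344.9  505.5  339.2   78.5]
```

View pics/w1.png

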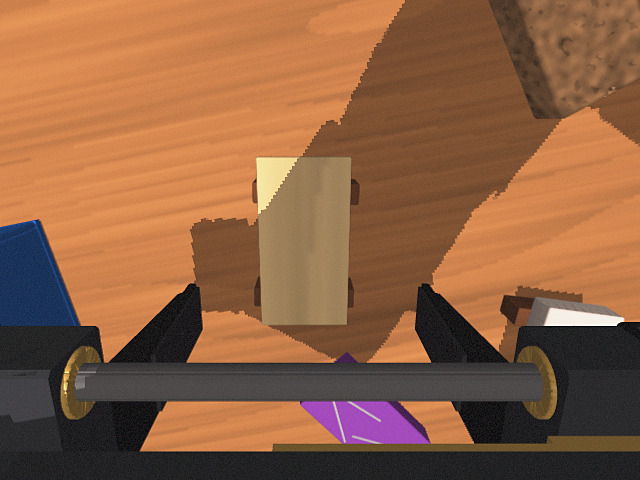

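The wrist view shows the pale separator on its battens. Its corners are at (257,157), (351,157), (347,325) and (262,325).

```bash
python3 - <<'E'
from h import *
o=r.observe(); ci=camera_info("wrist")
P=np.array([unproj(ci,p,.031)[:2] for p in((257,157),(351,157),(347.5,325),(262,325))])
c=P.mean(0); l=P[0]+P[1]-P[2]-P[3]; print(P.round(4),c,np.degrees(np.arctan2(l[1],l[0])),np.hypot(*l)/2)
print(o["ee_pos"],o["orientation"],yaw(o),tool(*(c-o["ee_pos"][:2])), tool(*(np.array([.500,-.3555])-o["ee_pos"][:2])))
E
```

```text
[[ 0.4381 -0.3727]
 [ 0.4498 -0.3143]
 [ 0.5654 -0.3364]
 [ 0.5534 -0.3961]] [ 0.50168493 -0.3548531 ] 168.86492155560435 0.11767489255964389
[ 0.50161969 -0.35331075  0.32175997] [ 0.09807791  0.99517213  0.00221047 -0.0028741 ] 168.74360468967873 [-0.0004 -0.0015 -0.    ] [ 0.0012 -0.0025 -0.    ]
```

```bash

python3 -m crank '{"travel":[[0,-0.002,0.04],[0,-0.002,0.08],[0,-0.002,0.116],[0,-0.002,0.116]],"turn":[0,0,0,0],"grip":[1,1,1,1]}' | tail -c 400
python3 -m crank '{"travel":[[0,0,0],[0,0,0],[0,0,0],[0,0,0],[0,0,0]],"turn":[0,0,0,0,0],"grip":[-1,-1,-1,-1,-1]}' 20| tail -c 400
```

```text
t: 3.23
ee_pos: [0.5013, -0.3549, 0.2051]
orientation: [0.098, 0.995, 0.002, -0.003]
wrist_force: [-0.8, 0.7, 0.6]
gripper_width: 0.0953
grip_force: 0.0
t: 3.65
ee_pos: [0.5016, -0.356, 0.2106]
orientation: [0.098, 0.995, -0.001, 0.001]
wrist_force: [0.1, -1.0, -0.8]
gripper_width: 0.0673
grip_force: 0.0
```

```bash

python3 -m crank '{"travel":[[0,0,0],[0,0,0],[0,0,0],[0,0,-0.02],[0,0,-0.04]],"turn":[0,0,0,0,0],"grip":[-1,-1,-1,-1,-1]}' 20| tail -c 400
python3 -m crank '{"travel":[[0,0,-0.04],[0,0,-0.06],[0,0,-0.08]],"turn":[0,0,0.06],"grip":[-1,-1,-1]}' | tail -c 400
python3 - <<'E'
from h import *
o=r.observe();print(o["ee_pos"],yaw(o),tool(.587-.5016,.033+.356), tool(-.5016+.587,.033+.356)*.9)
E
```

```text
t: 4.07
ee_pos: [0.5011, -0.3558, 0.2486]
orientation: [0.098, 0.995, 0.001, -0.001]
wrist_force: [0.4, 0.0, 0.7]
gripper_width: 0.0602
grip_force: 20.0
t: 4.32
ee_pos: [0.5012, -0.3559, 0.3308]
orientation: [0.127, 0.992, -0.0, 0.001]
wrist_force: [0.3, -0.2, -0.9]
gripper_width: 0.0597
grip_force: 20.0
[ 0.50123273 -0.35585559  0.33084758] 165.3885214069265 [ 1.55e-02  3.98e-01 -3.00e-04] [ 1.395e-02  3.582e-01 -2.700e-04]
```

```bash

for i in 1 2; do python3 -m crank '{"travel":[[0.0078,0.199,0],[0.0078,0.199,0],[0.0078,0.199,0],[0.0078,0.199,0],[0.0078,0.199,0]],"turn":[0,0,0,0,0],"grip":[-1,-1,-1,-1,-1]}' | tail -c 400;done
python3 -m crank '{"travel":[[0,0,0],[0,0,0],[0,0,0.03]],"turn":[0.068,0.068,0.068],"grip":[-1,-1,-1]}' | tail -c 400
python3 - <<'E'
from h import *
im=read_camera("top"); ci=camera_info("top"); o=r.observe()
print(o["ee_pos"],yaw(o),tool(.587-o["ee_pos"][0],.033-o["ee_pos"][1]))
E
```

```text
t: 4.73
ee_pos: [0.5441, -0.1588, 0.3291]
orientation: [0.127, 0.992, 0.0, 0.0]
wrist_force: [0.4, -0.5, -0.8]
gripper_width: 0.06
grip_force: 20.0
t: 5.15
ee_pos: [0.587, 0.0359, 0.3291]
orientation: [0.127, 0.992, 0.0, 0.0]
wrist_force: [0.2, -1.0, 0.3]
gripper_width: 0.0598
grip_force: 20.0
t: 5.4
ee_pos: [0.5878, 0.0333, 0.3028]
orientation: [0.16, 0.987, 0.0, 0.004]
wrist_force: [0.6, -0.3, -0.0]
gripper_width: 0.0598
grip_force: 20.0
[0.5861843  0.03270179 0.29504996] 161.54037893334782 [-0.0007  0.0005 -0.    ]
```

```bash

python3 -m crank '{"travel":[[0,0,0.03],[0,0,0.05],[0,0,0.065],[0,0,0.07],[0,0,0.074]],"turn":[0,0,0,0,0],"grip":[-1,-1,-1,-1,-1]}' | tail -c 400
python3 -m crank '{"travel":[[0,0,0],[0,0,0.0005],[0,0,0.0005]],"turn":[0,0,0],"grip":[-1,-1,-1]}' | tail -c 400
```

```text
t: 5.87
ee_pos: [0.5869, 0.0322, 0.2245]
orientation: [0.161, 0.987, -0.0, -0.001]
wrist_force: [-8.6, -3.7, 22.4]
gripper_width: 0.0594
grip_force: 20.0
t: 6.12
ee_pos: [0.5871, 0.0328, 0.2251]
orientation: [0.161, 0.987, 0.0, 0.001]
wrist_force: [0.6, 0.0, -0.2]
gripper_width: 0.06
grip_force: 20.0
```

```bash

python3 -m crank '{"travel":[[0,0,0],[0,0,0],[0,0,0],[0,0,0],[0,0,0]],"turn":[0,0,0,0,0],"grip":[0.5,1,1,1,1]}' | tail -c 400
python3 -m crank '{"travel":[[0,0,-0.02],[0,0,-0.06],[0,0,-0.1],[0,0,-0.12],[0,0,-0.12]],"turn":[0,0,0,0,0],"grip":[1,1,1,1,1]}' | tail -c 400
python3 - <<'E'
from h import *
o,ci,im,H,S,V=look("w2")
print(o["ee_pos"],o["gripper_width"],yaw(o),tool(.6244-o["ee_pos"][0],-.195-o["ee_pos"][1]))
E
```

```text
t: 6.53
ee_pos: [0.5869, 0.0331, 0.2243]
orientation: [0.161, 0.987, 0.0, 0.0]
wrist_force: [0.4, -0.7, -0.1]
gripper_width: 0.0874
grip_force: 0.0
t: 6.95
ee_pos: [0.5873, 0.0332, 0.349]
orientation: [0.161, 0.987, 0.0, 0.004]
wrist_force: [-0.1, 0.2, -0.5]
gripper_width: 0.0949
grip_force: 0.0
[0.5872751  0.03316986 0.34901058] 0.09492883793818929 161.45875898633892 [-1.078e-01 -2.045e-01  2.000e-04]
```

View pics/w2.png

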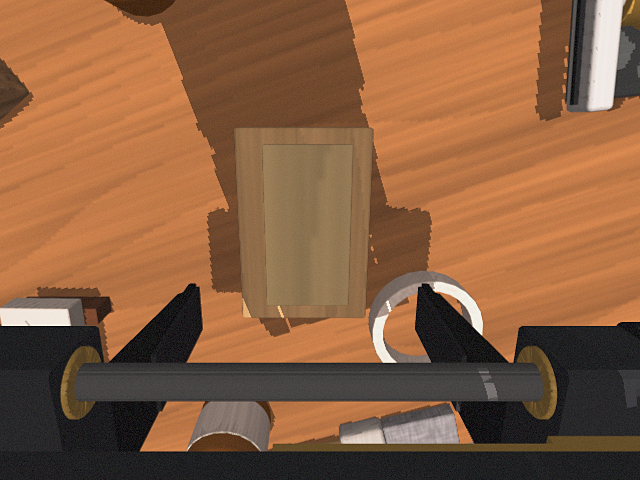

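The separator lies on the lower slab inside the stand. Its corners are at (263,144), (354,144), (349,306) and (265,306); the stand's are at (235,128), (373,128), (367,318) and (243,318). I'll check those numbers and then move over the upper slab.

```bash

python3 - <<'E'
from h import *
o=r.observe(); ci=camera_info("wrist")
for q,z in (([(263,144),(354,144),(349,306),(265,306)],.046),([(235,128),(373,128),(367,318),(243,318)],.02)):
    P=np.array([unproj(ci,p,z)[:2] for p in q]); c=P.mean(0); l=P[0]+P[1]-P[2]-P[3]; print(c,np.degrees(np.arctan2(l[1],l[0])),np.hypot(*l)/2)
E
for i in 1 2; do python3 -m crank '{"travel":[[-0.054,-0.102,0],[-0.054,-0.102,0],[-0.054,-0.102,0]],"turn":[0,0,0],"grip":[1,1,1]}' | tail -c 400;done
python3 -m crank '{"travel":[[0,0,0.02]],"turn":[0],"grip":[1]}' | tail -c 400
python3 - <<'E'
from h import *
o,ci,im,H,S,V=look("w3")
print(o["ee_pos"],yaw(o)); p=proj(ci,np.array([.6244,-.195,.045]));print(p)
h=[v[int(p[1]),int(p[0])] for v in(H,S,V)];print(h)
for t in(70,85): print(rect((S<t)&(V>90),ci,p,.045))
E
```

```text
[0.58187577 0.03477965] 160.9468581806877 0.11522326579573558
[0.58760396 0.03032152] 161.62492706657562 0.14744174250684425
t: 7.25
ee_pos: [0.6057, -0.0826, 0.3428]
orientation: [0.161, 0.987, -0.0, -0.001]
wrist_force: [0.6, 0.2, -0.0]
gripper_width: 0.0952
grip_force: 0.0
t: 7.5
ee_pos: [0.6243, -0.1976, 0.3424]
orientation: [0.162, 0.987, 0.0, -0.001]
wrist_force: [0.3, 1.7, -0.1]
gripper_width: 0.0949
grip_force: 0.0
t: 7.58
ee_pos: [0.6251, -0.2003, 0.3251]
orientation: [0.163, 0.987, -0.001, 0.002]
wrist_force: [0.6, 0.6, -0.3]
gripper_width: 0.0951
grip_force: 0.0
[ 0.62505535 -0.20032241  0.32512029] 161.21855778813307
[316.26198324 242.17390111]
[np.int64(11), np.int64(45), np.int64(170)]
[ 621.8 -194.   100.5   51.5  160.5]
[ 621.9 -194.   101.1   51.6  160.5]
```

View pics/w3.png

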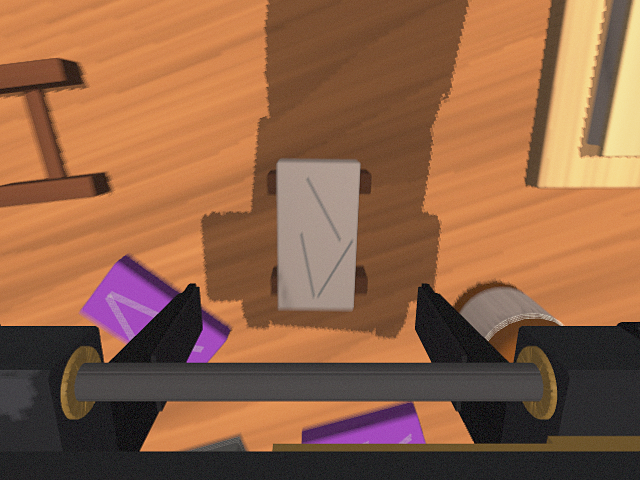

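The wrist view shows the white marble slab on its battens, with corners near (278,159), (359,159), (355,310) and (278,308). The purple ones are off to the side. I'll pick the white slab and check the separator with the top camera meanwhile.

```bash

python3 -m crank '{"travel":[[0.002,0,0.02],[0.002,0,0.05],[0.002,0,0.05]],"turn":[0,0,0],"grip":[1,1,1]}' | tail -c 400
python3 - <<'E'
from h import *
o=r.observe();print(o["ee_pos"],yaw(o))
im=read_camera("top");cv2.imwrite("pics/top2.png",im);ci=camera_info("top")
h=cv2.cvtColor(im,cv2.COLOR_BGR2HSV).astype(int);H,S,V=h[...,0],h[...,1],h[...,2]
print([h[y,x].tolist() for x,y in((328,240),(333,225),(311,258),(345,222),(325,250))])
for t in(140,150): print(rect((abs(H-21)<7)&(S<t)&(S>60)&(V>180),ci,(328,240),.046))
o,ci,im,H,S,V=look()
for t in(70,85): print(rect((S<t)&(V>90),ci,proj(ci,np.array([.6225,-.194,.045])),.045))
cv2.imwrite("pics/w4.png",im)
o=r.observe();print(o["ee_pos"],yaw(o))
E
```

```text
t: 7.88
ee_pos: [0.6212, -0.193, 0.2684]
orientation: [0.161, 0.987, 0.001, -0.005]
wrist_force: [-0.5, 0.4, -0.8]
gripper_width: 0.0952
grip_force: 0.0
[ 0.62123597 -0.19303729  0.26844475] 161.463401641436
[[16, 142, 133], [22, 119, 243], [13, 113, 122], [24, 110, 248], [13, 123, 114]]
[ 625.8   66.9 1713.9 1217.3   90.2]
[ 625.8   66.9 1713.9 1217.3   90.2]
[ 620.9 -193.9   98.8   51.7  160.6]
[ 620.8 -193.9   98.9   51.9  160.6]
[ 0.6224493  -0.19340849  0.27319223] 161.48385824648165
```

```bash

python3 -m crank '{"travel":[[0,0,0.03],[0,0,0.055],[0,0,0.055]],"turn":[0,0,0],"grip":[1,1,1]}' | tail -c 400
for i in 1 2; do python3 -m crank '{"travel":[[0,0,0],[0,0,0],[0,0,0],[0,0,0],[0,0,0]],"turn":[0,0,0,0,0],"grip":[-1,-1,-1,-1,-1]}' 35| tail -c 400;done
python3 -m crank '{"travel":[[0,0,-0.02],[0,0,-0.05],[0,0,-0.08],[0,0,-0.1],[0,0,-0.1]],"turn":[0,0,0,0,0],"grip":[-1,-1,-1,-1,-1]}' | tail -c 400
python3 - <<'E'
from h import *
im=cv2.imread("pics/top2.png")
cv2.imwrite("pics/crop3.png",cv2.resize(im[190:290,280:380],(600,600),interpolation=cv2.INTER_CUBIC))
E
```

```text
t: 8.23
ee_pos: [0.622, -0.1934, 0.2167]
orientation: [0.161, 0.987, 0.001, -0.002]
wrist_force: [-0.6, -0.4, -0.5]
gripper_width: 0.0948
grip_force: 0.0
t: 8.65
ee_pos: [0.6227, -0.1941, 0.2205]
orientation: [0.161, 0.987, -0.0, 0.001]
wrist_force: [-1.1, 0.3, 0.2]
gripper_width: 0.0674
grip_force: 0.0
t: 9.07
ee_pos: [0.6225, -0.1941, 0.2195]
orientation: [0.161, 0.987, -0.0, 0.0]
wrist_force: [-1.2, -0.1, 5.8]
gripper_width: 0.0516
grip_force: 34.9
t: 9.48
ee_pos: [0.6229, -0.1941, 0.3231]
orientation: [0.161, 0.987, -0.001, 0.003]
wrist_force: [0.5, -0.1, -3.1]
gripper_width: 0.052
grip_force: 34.9
```

View pics/crop3.png

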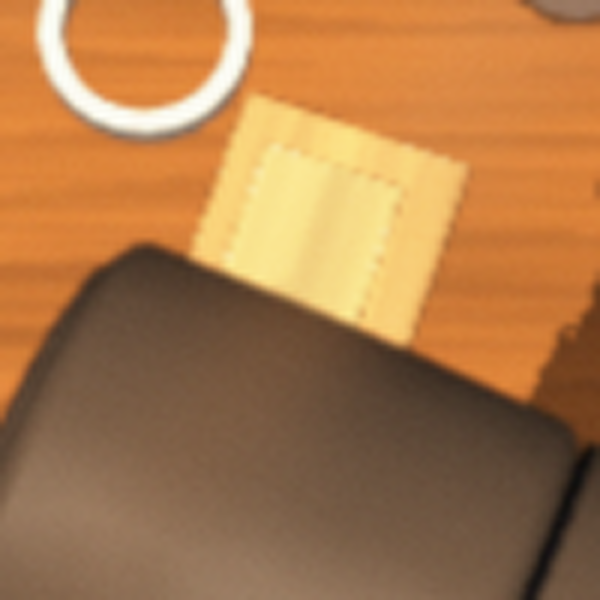

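The top crop shows the separator's far corners at crop (267,145) and (400,187), and the stand's at (250,95) and (468,165). I'll compute the separator's centre from those.

```bash
python3 - <<'E'
from h import *
ci=camera_info("top"); o=r.observe()
for q,z,L in(([(267,145),(400,187)],.046,.058),([(250,95),(468,165)],.02,.075)):
    P=np.array([unproj(ci,(u/6+280-.42,v/6+190-.42),z)[:2] for u,v in q]); e=P[1]-P[0]; a=np.degrees(np.arctan2(e[1],e[0]))
    d=np.radians(161.3); c=P.mean(0)+L*np.array([np.cos(d),np.sin(d)]); print(c,a+270,np.hypot(*e)) 
print(o["ee_pos"],yaw(o),tool(.585-o["ee_pos"][0],.0335-o["ee_pos"][1]))
E
```

```text
[0.58497212 0.03365214] 162.6624975817125 0.05799861935251914
[0.59008787 0.02838922] 162.33135991945937 0.09725904625055316
[ 0.62291801 -0.19412138  0.32311698] 161.45473600869423 [ 0.1083  0.2037 -0.0007]
```

```bash

for i in 1 2; do python3 -m crank '{"travel":[[0.054,0.102,0],[0.054,0.102,0],[0.054,0.102,0]],"turn":[0,0,0],"grip":[-1,-1,-1]}' | tail -c 400;done
python3 -m crank '{"travel":[[0,0,0],[0,0,0],[0,0,0.03],[0,0,0.05],[0,0,0.05]],"turn":[0,0,0,0,0],"grip":[-1,-1,-1,-1,-1]}' | tail -c 400
python3 -m crank '{"travel":[[0,0,0.005],[0,0,0.01],[0,0,0.015],[0,0,0.02],[0,0,0.025]],"turn":[0,0,0,0,0],"grip":[-1,-1,-1,-1,-1]}' | tail -c 400
python3 -m crank '{"travel":[[0,0,0.001],[0,0,0.002],[0,0,0.003],[0,0,0.003]],"turn":[0,0,0,0],"grip":[-1,-1,-1,-1]}' | tail -c 400

```

```text
t: 9.73
ee_pos: [0.6027, -0.0783, 0.3176]
orientation: [0.162, 0.987, 0.0, -0.001]
wrist_force: [1.2, -0.0, -2.3]
gripper_width: 0.0518
grip_force: 34.9
t: 9.98
ee_pos: [0.5839, 0.0362, 0.3177]
orientation: [0.161, 0.987, 0.0, -0.001]
wrist_force: [-0.5, 0.4, -2.4]
gripper_width: 0.0519
grip_force: 34.9
t: 10.4
ee_pos: [0.5844, 0.0327, 0.2651]
orientation: [0.162, 0.987, -0.0, -0.003]
wrist_force: [-1.4, -0.1, -3.1]
gripper_width: 0.0518
grip_force: 34.9
t: 10.82
ee_pos: [0.5851, 0.0336, 0.2443]
orientation: [0.161, 0.987, 0.0, 0.001]
wrist_force: [0.3, -0.1, -2.2]
gripper_width: 0.0518
grip_force: 34.9
t: 11.15
ee_pos: [0.5851, 0.0338, 0.2413]
orientation: [0.161, 0.987, 0.0, 0.0]
wrist_force: [0.7, -0.3, -2.5]
gripper_width: 0.0516
grip_force: 34.9
```

```bash

python3 -m crank '{"travel":[[0,0,0.0005],[0,0,0.001],[0,0,0.001]],"turn":[0,0,0],"grip":[-1,-1,-1]}' | tail -c 130

```

```text
5851, 0.0338, 0.2405]
orientation: [0.161, 0.987, 0.0, 0.0]
wrist_force: [-0.8, -0.5, 0.0]
gripper_width: 0.0519
grip_force: 34.9
```

```bash

python3 -m crank '{"travel":[[0,0,0],[0,0,0],[0,0,0],[0,0,0],[0,0,0]],"turn":[0,0,0,0,0],"grip":[0.6,1,1,1,1]}' | tail -c 60
python3 -m crank '{"travel":[[0,0,-0.03],[0,0,-0.07],[0,0,-0.11],[0,0,-0.15],[0,0,-0.15]],"turn":[0,0,0,0,0],"grip":[1,1,1,1,1]}' | tail -c 160
python3 - <<'E'
from h import *
o,ci,im,H,S,V=look("w5")
o,ci,im,H,S,V=look("w5")
print(o["ee_pos"])
for t in(70,85): print(rect((S<t)&(V>90),ci,proj(ci,np.array([.585,.0335,.066])),.066))
E
python3 -m crank '{"travel":[[0.053,0.107,0],[0.053,0.107,0],[0.053,0.107,0]],"turn":[0,0,0],"grip":[1,1,1]}' | tail -c 160
python3 -m crank '{"travel":[[0.053,0.107,0],[0.053,0.107,0],[0.053,0.107,0],[0.053,0.107,0]],"turn":[0,0,0,0],"grip":[1,1,1,1]}' | tail -c 160
python3 - <<'E'
from h import *
o,ci,im,H,S,V=look("w6")
print(o["ee_pos"],yaw(o),proj(ci,np.array([.519,.297,.118])),proj(ci,np.array([.553,.271,.17])))
E
```

```text
ce: [0.4, -0.5, -0.3]
gripper_width: 0.0802
grip_force: 0.0
t: 12.23
ee_pos: [0.5855, 0.0338, 0.3977]
orientation: [0.161, 0.987, 0.001, 0.005]
wrist_force: [0.5, 0.3, 0.3]
gripper_width: 0.0951
grip_force: 0.0
[0.58507297 0.03376313 0.39417108]
[584.9  33.8 100.8  51.5 160.8]
[584.9  33.8 101.1  51.7 160.6]
t: 12.58
ee_pos: [0.5683, 0.1533, 0.3884]
orientation: [0.162, 0.987, -0.0, -0.001]
wrist_force: [0.7, -0.1, 0.1]
gripper_width: 0.0951
grip_force: 0.0
t: 12.92
ee_pos: [0.5512, 0.2754, 0.3881]
orientation: [0.159, 0.987, -0.0, -0.001]
wrist_force: [-0.4, -0.2, -0.0]
gripper_width: 0.0952
grip_force: 0.0
[0.55120354 0.27543928 0.38814317] 161.68956516459212 [325.85899104 194.17144054] [301.30885487 290.79240532]
```

View pics/w6.png

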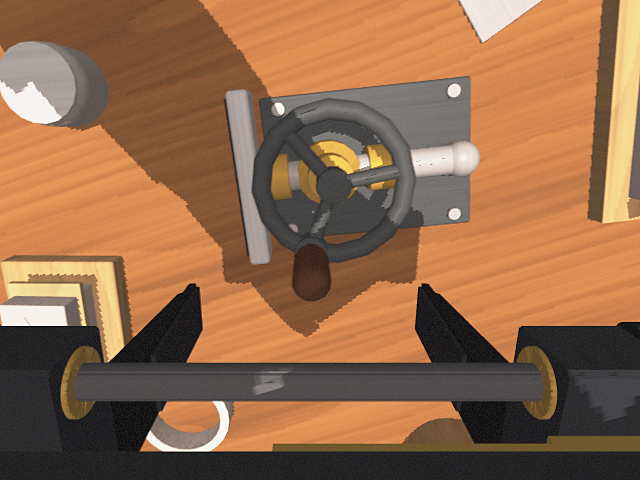

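The wrist view shows the handwheel's hub at (333,184), the rim spanning 253..414 by 98..263, and the crank top near (312,281). The upper slab measured square on the stack (585, 34 mm).

```bash
python3 - <<'E'
from h import *
ci=camera_info("wrist");o=r.observe();print(o["ee_pos"],yaw(o))
for n,p,z in(("hub",(333,184),.118),("rim",(333.5,181),.112),("ctop",(312,281),.17),("cbase",(313,246),.12)): print(n,unproj(ci,p,z).round(4))
E
```

```text
[0.55169323 0.27316162 0.38805085] 161.67902424345047
hub [0.5149 0.3004 0.118 ]
rim [0.5143 0.3012 0.112 ]
ctop [0.5501 0.2754 0.17  ]
cbase [0.5473 0.2772 0.12  ]
```

```bash

python3 -m crank '{"travel":[[0,0,0.03],[0,0,0.06],[0,0,0.07],[0,0,0.07]],"turn":[0,0,0,0],"grip":[1,1,1,1]}' | tail -c 160
for i in 1 2 3; do python3 -m crank '{"travel":[[0,0,0],[0,0,0],[0,0,0],[0,0,0],[0,0,0]],"turn":[0,0,0,0,0],"grip":[-1,-1,-1,-1,-1]}' 25 | tail -c 160; done
python3 - <<'E'
from h import *
o=r.observe();print(o["ee_pos"],yaw(o),o["wrist_force"])
for s in(-107.7,):
  for st in(18,6):
    a=np.radians(s-np.arange(0,st*16,st)); P=45*np.c_[np.sin(a),np.cos(a)]; print(st,(np.round(P,1)).tolist())
E
```

```text
t: 13.3
ee_pos: [0.5525, 0.2694, 0.3169]
orientation: [0.162, 0.987, -0.002, -0.003]
wrist_force: [0.4, -0.9, 0.1]
gripper_width: 0.0956
grip_force: 0.0
t: 13.72
ee_pos: [0.5526, 0.2703, 0.3212]
orientation: [0.161, 0.987, 0.0, 0.001]
wrist_force: [-0.1, -0.5, -0.1]
gripper_width: 0.067
grip_force: 0.0
t: 14.13
ee_pos: [0.5526, 0.2703, 0.3202]
orientation: [0.161, 0.987, 0.0, -0.0]
wrist_force: [0.3, -0.0, 0.7]
gripper_width: 0.0339
grip_force: 0.0
t: 14.55
ee_pos: [0.5526, 0.2704, 0.3202]
orientation: [0.161, 0.987, 0.0, 0.0]
wrist_force: [0.2, 3.8, -1.2]
gripper_width: 0.0205
grip_force: 25.0
[0.55259767 0.2704484  0.32023458] 161.450419028364 [ 0.16574776  3.78349136 -1.16111805]
18 [[-42.9, -13.7], [-36.5, -26.3], [-26.6, -36.3], [-14.1, -42.7], [-0.2, -45.0], [13.7, -42.9], [26.3, -36.5], [36.3, -26.6], [42.7, -14.1], [45.0, -0.2], [42.9, 13.7], [36.5, 26.3], [26.6, 36.3], [14.1, 42.7], [0.2, 45.0], [-13.7, 42.9]]
6 [[-42.9, -13.7], [-41.2, -18.1], [-39.1, -22.3], [-36.5, -26.3], [-33.6, -29.9], [-30.3, -33.3], [-26.6, -36.3], [-22.7, -38.9], [-18.5, -41.0], [-14.1, -42.7], [-9.6, -44.0], [-4.9, -44.7], [-0.2, -45.0], [4.5, -44.8], [9.1, -44.1], [13.7, -42.9]]
```

```bash

python3 -m crank '{"travel":[[0.0064,-0.0126,0],[0.0163,-0.0226,0],[0.0288,-0.029,0],[0.0427,-0.0313,0],[0.0566,-0.0292,0]],"turn":[0,0,0,0,0],"grip":[-1,-1,-1,-1,-1]}' | tail -c 160
python3 -m crank '{"travel":[[0,0,0]],"turn":[0],"grip":[-1]}' | tail -c 160
python3 - <<'E'
from h import *
o=r.observe();print(o["ee_pos"],o["wrist_force"]);ps=-108-90-12*np.arange(0,26)
P=45*np.c_[np.sin(np.radians(ps)),np.cos(np.radians(ps))]
print(np.diff(P,axis=0).round(1).tolist())
E
```

```text
t: 14.97
ee_pos: [0.4913, 0.2633, 0.3206]
orientation: [0.162, 0.987, 0.005, 0.005]
wrist_force: [23.5, 31.0, -18.2]
gripper_width: 0.0205
grip_force: 25.0
t: 15.05
ee_pos: [0.4902, 0.2639, 0.3207]
orientation: [0.161, 0.987, 0.005, 0.004]
wrist_force: [16.5, 28.7, -18.1]
gripper_width: 0.0205
grip_force: 25.0
[0.49020794 0.26394604 0.32070704] [ 16.49643044  28.74884853 -18.06945828]
[[8.6, 3.8], [7.6, 5.5], [6.3, 7.0], [4.7, 8.1], [2.9, 8.9], [1.0, 9.4], [-1.0, 9.4], [-2.9, 8.9], [-4.7, 8.1], [-6.3, 7.0], [-7.6, 5.5], [-8.6, 3.8], [-9.2, 2.0], [-9.4, 0.0], [-9.2, -2.0], [-8.6, -3.8], [-7.6, -5.5], [-6.3, -7.0], [-4.7, -8.1], [-2.9, -8.9], [-1.0, -9.4], [1.0, -9.4], [2.9, -8.9], [4.7, -8.1], [6.3, -7.0]]
```

```bash

python3 -m crank '{"travel":[[0,0.003,0],[0,0.003,0],[0,0.003,0]],"turn":[0,0,0],"grip":[-1,-1,-1]}' | tail -c 160
```

```text
t: 15.3
ee_pos: [0.4915, 0.2648, 0.3206]
orientation: [0.161, 0.987, 0.002, 0.002]
wrist_force: [7.1, 14.2, -6.0]
gripper_width: 0.0206
grip_force: 25.0
```

```bash

python3 -m crank '{"travel":[[0.0037,0.0035,0],[0.0074,0.0047,0],[0.0108,0.0065,0],[0.0142,0.0086,0],[0.0142,0.0086,0]],"turn":[0,0,0,0,0],"grip":[-1,-1,-1,-1,-1]}' | tail -c 160
cat > st.py <<'E'
from h import *
o=r.observe(); Rt=R.from_quat([.1609,.987,0,0]).inv()
p=Rt.apply(o["ee_pos"])*1e3; h=Rt.apply([.516,.3,0])*1e3; f=Rt.apply(o["wrist_force"])
d=p-h; print("rel",d[:2].round(1),"r",np.hypot(*d[:2]).round(1),"psi",np.degrees(np.arctan2(d[0],d[1])).round(1),"F",f.round(1),"t",o["t"])
E
python3 st.py
```

```text
t: 15.72
ee_pos: [0.48, 0.2768, 0.3205]
orientation: [0.161, 0.987, 0.001, 0.001]
wrist_force: [4.3, 6.5, -2.6]
gripper_width: 0.0204
grip_force: 25.0
rel [ 26.7 -33.4] r 42.8 psi 141.4 F [-2.   7.5  2.6] t 15.7167
```

```bash
cat >> st.py <<'E'
import sys
t=np.array([-d[1],d[0]])/np.hypot(*d[:2]); ft=f[:2]@t; fr=f[:2]@d[:2]/np.hypot(*d[:2]); print("  ft %.1f fr %.1f"%(ft,fr))
sys.exit(int(abs(ft)>10 or np.hypot(*f[:2])>25))
E
python3 -m crank '{"travel":[[0.0028,0.0035,0],[0.0057,0.0064,0],[0.0057,0.0064,0]],"turn":[0,0,0],"grip":[-1,-1,-1]}' >/dev/null && python3 st.py &&
python3 -m crank '{"travel":[[0.0025,0.003,0],[0.0048,0.0063,0],[0.0048,0.0063,0]],"turn":[0,0,0],"grip":[-1,-1,-1]}' >/dev/null && python3 st.py &&
python3 -m crank '{"travel":[[0.002,0.0034,0],[0.0035,0.0069,0],[0.0035,0.0069,0]],"turn":[0,0,0],"grip":[-1,-1,-1]}' >/dev/null && python3 st.py &&
python3 -m crank '{"travel":[[0.0013,0.0037,0],[0.0023,0.0075,0],[0.0023,0.0075,0]],"turn":[0,0,0],"grip":[-1,-1,-1]}' >/dev/null && python3 st.py &&
python3 -m crank '{"travel":[[0.0007,0.0039,0],[0.001,0.0078,0],[0.001,0.0078,0]],"turn":[0,0,0],"grip":[-1,-1,-1]}' >/dev/null && python3 st.py
```

```text
rel [ 32.8 -27.3] r 42.7 psi 129.8 F [ 0.3  2.4 -2.5] t 15.9667
  ft 2.0 fr -1.3
rel [ 37.6 -20.9] r 43.0 psi 119.1 F [ 1.   1.4 -6.5] t 16.2167
  ft 1.8 fr 0.2
rel [ 41.1 -14. ] r 43.4 psi 108.9 F [ 1.5  0.7 -6.4] t 16.4667
  ft 1.2 fr 1.2
rel [43.4 -6.5] r 43.9 psi 98.6 F [ 1.2  1.2 -6.3] t 16.7167
  ft 1.3 fr 1.0
rel [44.2 -0.3] r 44.2 psi 90.4 F [ -1.8 -16.  -12.4] t 16.9667
  ft -16.0 fr -1.7
```

```bash

python3 -m crank '{"travel":[[0,0.002,0],[0,0.002,0],[0,0.002,0]],"turn":[0,0,0],"grip":[-1,-1,-1]}' >/dev/null ; python3 st.py
```

```text
rel [44.1  0.4] r 44.1 psi 89.5 F [ -3.6 -27.6 -16.6] t 17.2167
  ft -27.5 fr -3.8
```

The stop is confirmed: force grows and the crank doesn't move. I'll start opening with the first quarter turn.

```bash

python3 -m crank '{"travel":[[-0.0038,-0.0186,0],[-0.0112,-0.0305,0],[-0.022,-0.0396,0],[-0.0351,-0.0448,0],[-0.0491,-0.0458,0]],"turn":[0,0,0,0,0],"grip":[-1,-1,-1,-1,-1]}' >/dev/null ; python3 st.py
python3 -m crank '{"travel":[[0,0,0],[0,0,0]],"turn":[0,0],"grip":[-1,-1]}' |tail -c 60 ; python3 st.py
```

```text
rel [ -5.3 -42.5] r 42.9 psi -172.8 F [ 6.7 26.7  2.3] t 17.6333
  ft 3.3 fr -27.3
rce: [3.7, 8.6, 2.1]
gripper_width: 0.0208
grip_force: 25.0
rel [ -5.9 -42.1] r 42.5 psi -172.1 F [-0.8  9.4 -2.1] t 17.8
  ft -2.1 fr -9.2
```

```bash

python3 -m crank '{"travel":[[-0.0137,0.0046,0],[-0.0256,0.0121,0],[-0.0346,0.0228,0],[-0.0399,0.0359,0],[-0.0409,0.0499,0]],"turn":[0,0,0,0,0],"grip":[-1,-1,-1,-1,-1]}' >/dev/null ; python3 st.py
python3 -m crank '{"travel":[[0,0,0],[0,0,0]],"turn":[0,0],"grip":[-1,-1]}' |tail -c 60 ; python3 st.py
```

```text
rel [-45.9   7. ] r 46.5 psi -81.3 F [ 11.3  -5.  -10.7] t 18.2167
  ft 3.2 fr -11.9
ce: [-3.1, 2.5, 7.5]
gripper_width: 0.0206
grip_force: 25.0
rel [-45.4   7.7] r 46.1 psi -80.3 F [ 3.7  1.4 -7.5] t 18.3833
  ft -2.0 fr -3.4
```

```bash

python3 -m crank '{"travel":[[0.0038,0.0137,0],[0.0113,0.0256,0],[0.022,0.0346,0],[0.0351,0.0399,0],[0.0491,0.0409,0]],"turn":[0,0,0,0,0],"grip":[-1,-1,-1,-1,-1]}' >/dev/null 
python3 -m crank '{"travel":[[0,0,0],[0,0,0]],"turn":[0,0],"grip":[-1,-1]}' |tail -c 40 ; python3 st.py &&
python3 -m crank '{"travel":[[0.0137,-0.0034,0],[0.0256,-0.0109,0],[0.0346,-0.0216,0],[0.0399,-0.0347,0],[0.0409,-0.0487,0]],"turn":[0,0,0,0,0],"grip":[-1,-1,-1,-1,-1]}' >/dev/null &&
python3 -m crank '{"travel":[[0,0,0],[0,0,0]],"turn":[0,0],"grip":[-1,-1]}' |tail -c 40 ; python3 st.py
```

```text
gripper_width: 0.0207
grip_force: 25.0
rel [ 4.1 48. ] r 48.2 psi 4.8 F [ 2.5  1.1 -6.5] t 18.9667
  ft -2.4 fr 1.3

gripper_width: 0.0205
grip_force: 25.0
rel [44.2 -1.4] r 44.2 psi 91.8 F [ 3.2 -2.3 -8.5] t 19.55
  ft -2.2 fr 3.3
```

One full turn, back at the stop's bearing. Now the second turn.

```bash

python3 -m crank '{"travel":[[-0.0034,-0.0137,0],[-0.0109,-0.0256,0],[-0.0216,-0.0346,0],[-0.0347,-0.0399,0],[-0.0487,-0.0409,0]],"turn":[0,0,0,0,0],"grip":[-1,-1,-1,-1,-1]}' >/dev/null 
python3 -m crank '{"travel":[[0,0,0],[0,0,0]],"turn":[0,0],"grip":[-1,-1]}' |tail -c 40 ; python3 st.py &&
python3 -m crank '{"travel":[[-0.0137,0.0034,0],[-0.0256,0.0109,0],[-0.0346,0.0216,0],[-0.0399,0.0347,0],[-0.0409,0.0487,0]],"turn":[0,0,0,0,0],"grip":[-1,-1,-1,-1,-1]}' >/dev/null &&
python3 -m crank '{"travel":[[0,0,0],[0,0,0]],"turn":[0,0],"grip":[-1,-1]}' |tail -c 40 ; python3 st.py &&
python3 -m crank '{"travel":[[0.0034,0.0137,0],[0.0109,0.0256,0],[0.0216,0.0346,0],[0.0347,0.0399,0],[0.0487,0.0409,0]],"turn":[0,0,0,0,0],"grip":[-1,-1,-1,-1,-1]}' >/dev/null &&
python3 -m crank '{"travel":[[0,0,0],[0,0,0]],"turn":[0,0],"grip":[-1,-1]}' |tail -c 40 ; python3 st.py &&
python3 -m crank '{"travel":[[0.0137,-0.0034,0],[0.0256,-0.0109,0],[0.0346,-0.0216,0],[0.0399,-0.0347,0],[0.0409,-0.0487,0]],"turn":[0,0,0,0,0],"grip":[-1,-1,-1,-1,-1]}' >/dev/null &&
python3 -m crank '{"travel":[[0,0,0],[0,0,0],[0,0,0],[0,0,0]],"turn":[0,0,0,0],"grip":[-1,-1,-1,-1]}' |tail -c 40 ; python3 st.py
```

```text
gripper_width: 0.0206
grip_force: 25.0
rel [ -5.8 -41.5] r 41.9 psi -172.1 F [-2.1 -0.4 -6.4] t 20.1333
  ft -2.1 fr 0.7

gripper_width: 0.0205
grip_force: 25.0
rel [-45.2   8.1] r 45.9 psi -79.9 F [ 3.   2.6 -7. ] t 20.7167
  ft -3.1 fr -2.4

gripper_width: 0.0207
grip_force: 25.0
rel [ 4.  48.2] r 48.4 psi 4.8 F [ 2.2 -0.7 -7.2] t 21.3
  ft -2.2 fr -0.5

gripper_width: 0.0205
grip_force: 25.0
rel [44.2 -0.8] r 44.2 psi 91.0 F [ 3.3 -2.2 -9. ] t 22.05
  ft -2.2 fr 3.3
```

Both turns are done and the crank is back at the stop's bearing. One last look before handing in.

```bash
python3 - <<'E'
from h import *
im=read_camera("top");cv2.imwrite("pics/top3.png",im)
ci=camera_info("top");h=cv2.cvtColor(im,cv2.COLOR_BGR2HSV);p=proj(ci,np.array([.585,.0335,.066]))
print(rect((h[...,1]<75)&(h[...,2]>90),ci,p,.066)); o=r.observe();print(o["grip_force"],o["joint_velocities"].round(3))
E
```

```text
[587.5  32.6 101.2  53.  160.8]
25.001297959825024 [ 0.002  0.    -0.001  0.001 -0.001  0.   ]
```

View pics/top3.png

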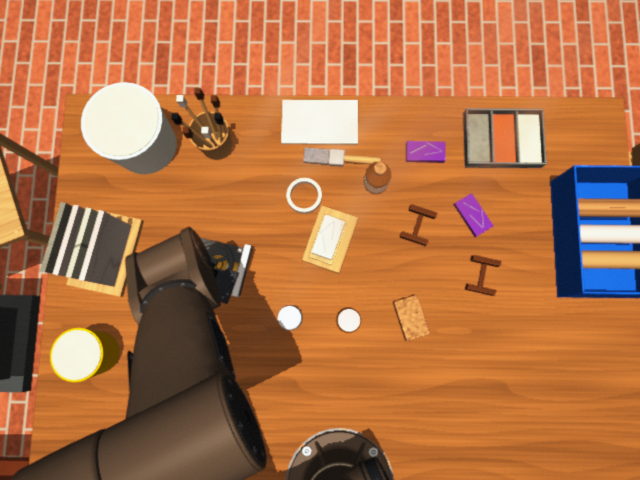

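The stack is square on the stand at (328,240) and both rests are empty at (418,225) and (483,275). The bystanders I can see haven't moved, and the gripper holds the crank near (220,262).

```bash
python3 -c "
from cell import r
print(r.hand_in())"
```

```text
the job is handed in; nothing more can be done
None
```

I handed the job in at about 22 s of the 72 s allowed: separator and upper slab are square on the lower slab, and the valve was closed to its stop, then backed off two turns with the crank still gripped; no verdict came back.

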